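# Lock the shaker carriage with its transit pin

## Robot

A 6-joint arm with a two-finger parallel gripper is mounted at the origin on a cart in front of the work surface, level with it; the furniture and walls round the work are solid. World frame = base frame: x ahead of the robot, y to its left, z up, the work surface at z = 0. Lengths are in m, angles in degrees, forces in N, time in s.
With the tool pointing down it reaches from about 0.35 to 0.85 m from the base axis. Payload 8.1 kg.
Tool frame: the origin (TCP) lies at the very end of the fingers, on their centre line; the grasp point (between the pads) lies 19 mm behind it; y points along the fingers, x is the direction in which the jaws open and shut, and the axes are right-handed (so a half turn about y gives the same grasp; the last joint's range is limited). The gripper opens to 93 mm and grips with 3 to 60 N. Pads are 15 mm wide; open, the fingers measure 128 mm over their backs; the gripper's body (75 mm by 188 mm) begins 65 mm behind the grasp point.
Start: joints at [-74.336, 7.471, 85.268, -0, 87.261, -4.893], TCP at [0.211, -0.562, 0.219] pointing down, gripper open.
Joint ranges: [-169.43, 169.43], [-51.17, 129.36], [1.28, 143.12], [-76.62, 256.62], [0, 156.53], [-152.29, 152.29]. Speed limits (degrees/s): [136.94, 136.94, 159.86, 180, 180, 180].

## Interface

Orientations are given as a 3x3 rotation matrix whose columns are the frame's x, y, z axes.
In Python, from workcell import arm, gripper_to, ik, vision, finish_job, status gives the robot as it stands. Calls block until the motion is done:
- arm.move_pose(position, orientation): joint-space move of the TCP to a pose.
- arm.line_to(position, orientation=None, speed=0.15): straight line of the TCP; orientation=None keeps the orientation; speed is the mean speed in m/s.
- arm.goto_joints(angles): joint-space move.
- gripper_to(opening, grasp_force=None): opening from 0.0 (shut) to 1.0 (fully open); grasp_force is the grip in N (None keeps the last); returns when the fingers have stopped.
- arm.pause(seconds).
- ik(position, orientation): joint angles nearest the present ones, or None.
- vision.camera(name): name is "side" or "top"; returns (picture, depth): 480x640x3 uint8, red, green, blue; 480x640 float32, m along the optical axis (not along the pixel's ray), 0 where there is no reading.
- vision.camera_info(name): a dict with "intrinsics" (3x3 intrinsics, pixels), "rvec" (rotation vector, rad) and "tvec" (3), from world to camera coordinates, as OpenCV has them. Camera axes: x right, y down, z forward; pixel columns grow to the right and rows downward; lengths in m; the calibration is good to about 2 mm. A picture is of the moment at which its call begins. camera_info takes no time and is no camera call.
A pose or a line that the arm cannot do raises arm.Unreachable and nothing moves.
- finish_job(): hands the job in, once; it reports no verdict.
Readings, each from a call of its own:
- status.current_t(): time.
- status.current_joint_positions(): joint angles.
- status.current_dq(): joint speeds.
- status.current_effort(): joint torques, N m.
- status.current_eef_pos(): TCP position.
- status.current_ee_rot(): TCP orientation.
- status.current_wrist_force(): force on the tool from outside, world axes, zero at the start.
- status.current_moment(): the same for the moment, N m.
- status.current_opening(): opening from 0.0 (shut) to 1.0 (fully open).
Only numpy, scipy, OpenCV 4.12 (cv2) and the standard library are available. Lean on these libraries where they do the work, as an engineer would, in place of code of your own. Each camera call takes 0.05 s, during which the arm holds its last target.

## Task

Lock the bench shaker for moving: take the orange-handled locking pin from its rest, reach its steel nose through the slot in the shaker's front, feel gently along the hidden sprung plate inside for the locking hole, and push the pin fully home so that its collar meets the front. Let go of it there; keep it square to the front all the while it is in the slot, never forcing it hard or crooked, and leave the yellow-lidded sample pots where they stand.

Things in the scene. Friction and masses are not known exactly. Their poses are not given: they have to be found in the camera images.
- pin_handle (a point): Middle of the orange handle of the locking pin, on its axis; x points along the pin to the nose, z up. Handle 80 long, 18 wide (y), 24 high: grip it across its width. Then a steel collar, 32 diameter, from 40 to 46 mm ahead of this point; then a round steel shank 12 diameter, 85 long. About 0.16 kg, nose-heavy. It lies level in open notches, 50 mm above the bench, and lifts straight out.
- pin_nose (a point): Centre of the end of the pin's shank, 131 mm ahead of pin_handle on the same axis (same axes); the last 3.5 mm taper from 12 to 7 mm diameter.
- pin_rest: Fixed aluminium rest under the pin; origin on the bench below the middle of the handle, x along the pin to its nose. Base 156 x 50 x 6 mm; two notched uprights, under the handle's rear end (32 mm behind the origin, 48 high) and under the shank (100 mm ahead, 52 high); the middle of the handle is free on both sides.
- shaker: Fixed white bench shaker, 130 deep, 230 wide, 116 mm high; origin on the bench at the foot of the middle of its front face, x into the shaker, z up. A slot in the front opens into a dark hollow (floor 40 mm, roof 98 mm above the bench). The carriage with the lock plate inside is braked and does not shift.
- slot (a point): Centre of the slot's mouth in the shaker's front face, 65 mm above the bench; x points straight in, y along the slot, z up. The slot is 90 mm wide (y -45 to +45), 18 high, in a wall 6 thick. With the pin home its collar lies on the front face and its nose is 85 mm inside; unless it is in the hole the nose gets no deeper than about 75 mm.
- plate_face (a point): Point on the slot's centre line 60 mm inside, where the upright steel lock plate's face stands at rest (the point is fixed; axes as slot). The plate fills the hollow and is sprung: gives along x up to 15 mm, about 0.4 N per mm, then stops hard. Its one hole, 15 wide (y) and 18 high, level with the slot, is centred anywhere from y -32 to +32 mm, unseen; 10 mm thick, free behind.
- pot_fennel: Sample pot with yellow lid, 48 x 48 x 61 mm, standing on the right of the bench; origin under its middle. Bystander.
- pot_hazel: Another such sample pot, a bystander; origin under its middle.
- pot_linden: Another such sample pot, a bystander; origin under its middle.

How it is judged:
By the outcome, as a careful person would: the job done as asked, in the order asked, and still so for the second after the job is handed in, with the robot touching nothing.
It also fails if it takes over 51 s, if anything falls off the work surface, if the arm or the gripper's body presses on something with over 40 N, if the wrist force passes 120 N, or if a joint passes its speed limit or range.

## Working session

There is one attempt and no reset: what is moved stays moved. The work goes in short steps, each a Python script; the robot and the scene stay as the last script left them, time stands still between calls to the robot, and variables do not carry over. Pictures are saved under pics/ and viewed, and the job is handed in when it is done.

```bash
ls; mkdir -p pics; python3 - <<'E'
from workcell import arm, gripper_to, ik, vision, finish_job, status
import cv2,numpy as np
for n in("side","top"):
    p,d=vision.camera(n); cv2.imwrite(f"pics/{n}0.png",p[:,:,::-1]); np.save(f"{n}0.npy",d)
    i=vision.camera_info(n); print(n,i)
print(status.current_t(),status.current_ee_rot(),status.current_wrist_force())
E
```

```text
pics
side {'intrinsics': array([[498.62419915,   0.        , 327.18696964],
       [  0.        , 498.62419915, 242.50685888],
       [  0.        ,   0.        ,   1.        ]]), 'rvec': array([ 2.21049743, -0.30038955,  0.16935695]), 'tvec': array([-0.58912738,  0.074136  ,  1.40856099])}
top {'intrinsics': array([[499.23025126,   0.        , 323.52722361],
       [  0.        , 499.23025126, 236.51897326],
       [  0.        ,   0.        ,   1.        ]]), 'rvec': array([ 2.15707133, -2.16073847,  0.13609739]), 'tvec': array([-0.10813792,  0.55440058,  1.49894468])}
0.1 [[ 3.51132874e-01 -4.30309506e-04  9.36325541e-01]
 [-9.36324226e-01  1.57652323e-03  3.51133106e-01]
 [-1.62723488e-03 -9.99998665e-01  1.50659916e-04]] [ 0.06483077  0.46388124 -0.49415586]
```

View pics/side0.png

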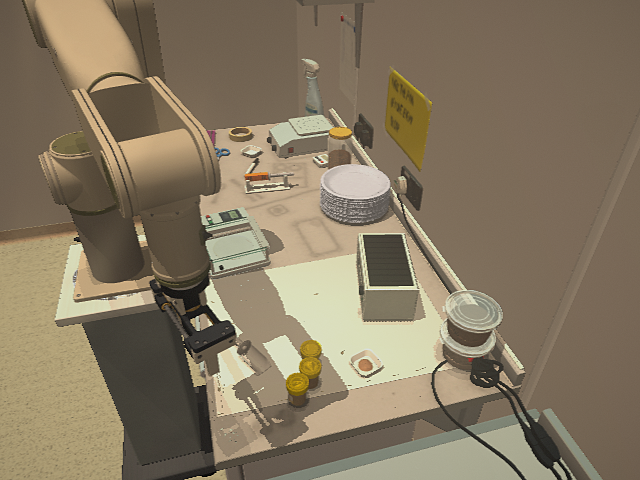

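View pics/top0.png

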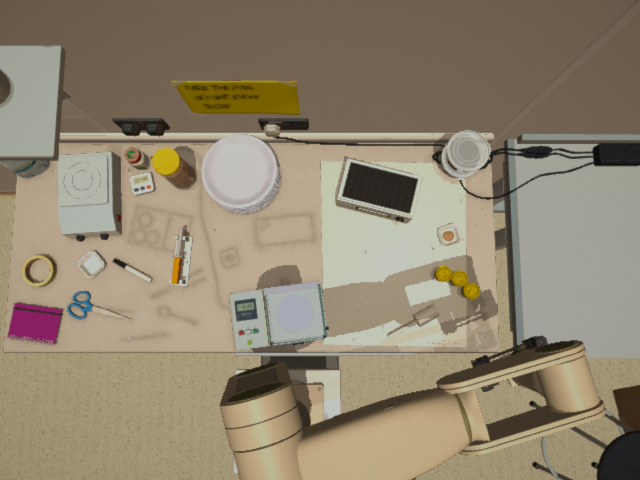

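The top picture shows the pin at about (178,270), with its nose towards (183,235). The shaker is at (378,188) with its front facing down the image, and the pots are at (443–472, 273–291). Next I'll measure these from depth.

```bash
cat > h.py <<'E'
import numpy as np,cv2
from workcell import vision
def W(n,d):
    i=vision.camera_info(n);K=i["intrinsics"];R=cv2.Rodrigues(i["rvec"])[0];t=i["tvec"]
    v,u=np.mgrid[0:480,0:640]
    c=np.stack([(u-K[0,2])/K[0,0]*d,(v-K[1,2])/K[1,1]*d,d],-1)
    P=(c-t)@R; P[d==0]=np.nan; return P
def proj(n,X):
    i=vision.camera_info(n); return cv2.projectPoints(np.float64(X).reshape(-1,3),i["rvec"],i["tvec"],i["intrinsics"],None)[0][:,0]
E
python3 - <<'E'
from h import *
T=cv2.imread("pics/top0.png");S=cv2.imread("pics/side0.png")
P=W("top",np.load("top0.npy"));Q=W("side",np.load("side0.npy"))
for n,I,P in(("top",T,P),("side",S,Q)):
    hsv=cv2.cvtColor(I,cv2.COLOR_BGR2HSV)
    m=(hsv[...,0]>5)&(hsv[...,0]<20)&(hsv[...,1]>180)&(hsv[...,2]>150)
    nl,l,st,c=cv2.connectedComponentsWithStats(m.astype(np.uint8))
    for k in range(1,nl):
        if st[k,4]>15:
            X=P[l==k]; print(n,st[k],np.nanmedian(X,0).round(4))
    # shaker top and front
    sel=(P[...,0]>0.4)&(P[...,1]<0.05)&(P[...,1]>-0.45)&(P[...,2]>0.108)&(P[...,2]<0.125)
    X=P[sel]; print(n,"shaker top",len(X),np.median(X[:,2]),cv2.minAreaRect(X[:,:2].astype(np.float32)),cv2.boxPoints(cv2.minAreaRect(X[:,:2].astype(np.float32))).round(4).tolist())
cv2.imwrite("pics/a.png",cv2.resize(T[210:300,120:240],None,fx=6,fy=6,interpolation=2))
cv2.imwrite("pics/b.png",cv2.resize(S[140:210,220:320],None,fx=7,fy=7,interpolation=2))
cv2.imwrite("pics/c.png",cv2.resize(T[140:240,320:440],None,fx=6,fy=6,interpolation=2))
E
```

```text
top shaker top 3511 0.11462260566837734 ((0.7910453677177429, -0.18327578902244568), (0.47936588525772095, 0.2943352162837982), 77.11912536621094) [[0.5940999984741211, -0.3840999901294708], [0.8810999989509583, -0.4496999979019165], [0.9879000186920166, 0.01759999990463257], [0.7009999752044678, 0.08320000022649765]]
side [245 172  23   5  54] [0.4481 0.3292 0.0599]
side shaker top 3386 0.11411364534561465 ((0.798916220664978, -0.18444722890853882), (0.47261282801628113, 0.2947402894496918), 75.49234771728516) [[0.597000002861023, -0.37630000710487366], [0.8823999762535095, -0.45010000467300415], [1.0008000135421753, 0.007400000002235174], [0.715399980545044, 0.0812000036239624]]
```

View pics/a.png

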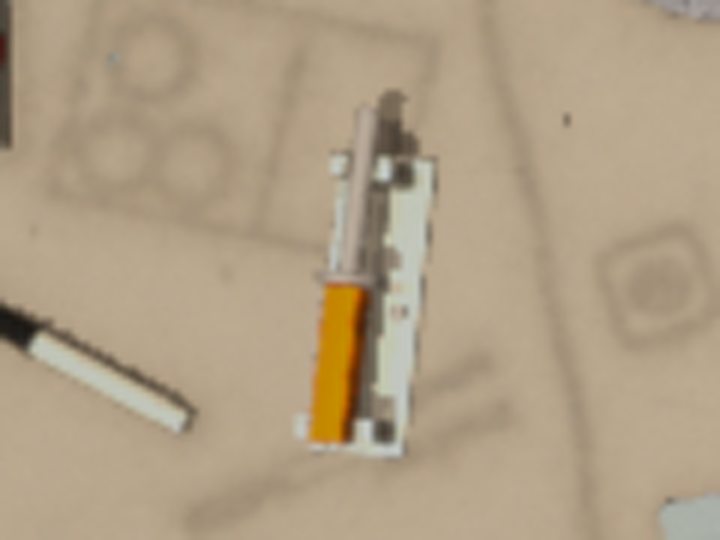

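View pics/b.png

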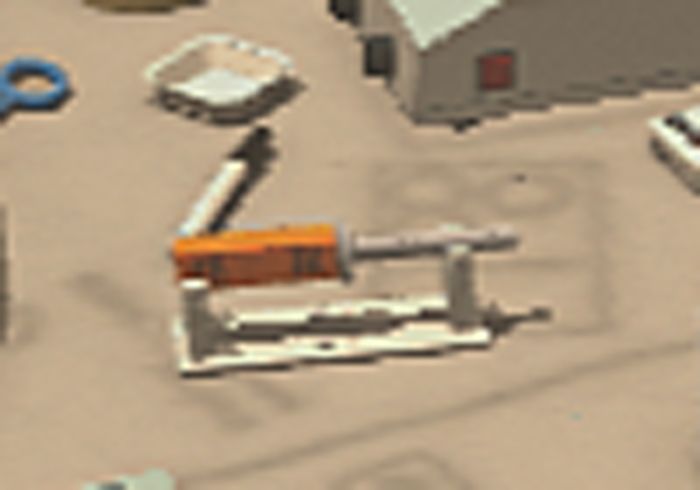

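View pics/c.png

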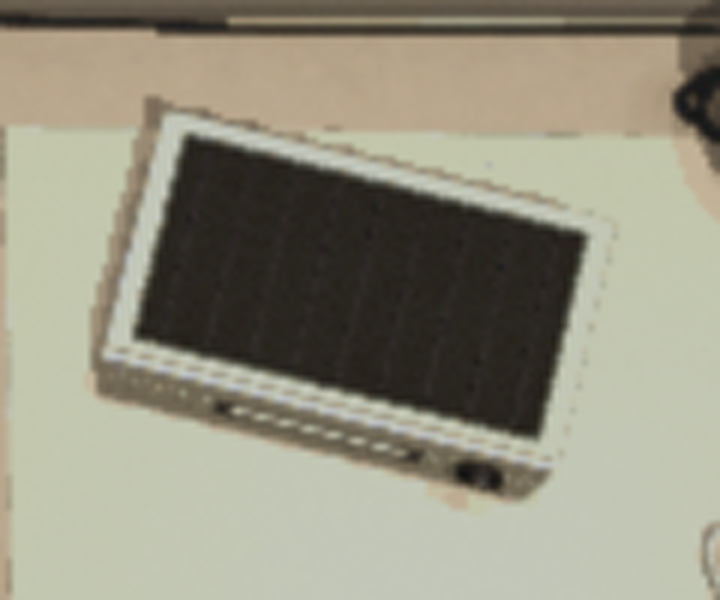

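```bash
cat > fit.py <<'E'
from h import *
from scipy.optimize import minimize
T=cv2.imread("pics/top0.png");S=cv2.imread("pics/side0.png")
def box(x,y,a,lo,hi):
    c,s=np.cos(a),np.sin(a)
    return np.array([[x+c*u-s*v,y+s*u+c*v,w] for u in(lo[0],hi[0]) for v in(lo[1],hi[1]) for w in(lo[2],hi[2])])
def mask(I):
    h=cv2.cvtColor(I,cv2.COLOR_BGR2HSV).astype(int); return ((h[...,0]>5)&(h[...,0]<22)&(h[...,1]>170)&(h[...,2]>90)).astype(np.float32)
def soft(n,X,r):
    p=(proj(n,X)-[r[0],r[1]]+0.5)*8-0.5
    M=np.zeros(((r[3])*8,(r[2])*8),np.uint8)
    cv2.fillConvexPoly(M,cv2.convexHull((p*16).astype(np.int32)),1,shift=4)
    return cv2.resize(M.astype(np.float32),(r[2],r[3]),interpolation=cv2.INTER_AREA)
if __name__=="__main__":
  P=W("top",np.load("top0.npy"))
  for n in("top","side"):
    C=vision.camera_info(n);print(n,(-cv2.Rodrigues(C["rvec"])[0].T@C["tvec"]).round(3))
  R={"top":(160,240,40,60),"side":(235,160,50,35)}
  ms={"top":mask(T),"side":mask(S)}
  for use in(("top",),("side",),("top","side")):
    def f(p):
        e=0
        for n in use:
            r=R[n];m=ms[n][r[1]:r[1]+r[3],r[0]:r[0]+r[2]]
            e+=np.sum((soft(n,box(p[0]/1e3,p[1]/1e3,np.radians(p[2]),(-.04,-.009,.038),(.04,.009,.062)),r)-m)**2)
        return e
    b=min((minimize(f,[448,y,a],method="Nelder-Mead",options=dict(initial_simplex=[[440,y,a],[455,y,a],[448,y+8,a],[448,y,a+8]])) for y in(325,335) for a in(-15,-5,0)),key=lambda r:r.fun)
    print(use,b.x,b.fun,[ms[n].sum() for n in use])
  # heights of obstacles
  for nm,(u,v) in dict(plates=(240,170),scale=(295,312),scaleL=(247,315),jar=(168,165),shL=(340,195),pot1=(444,273),pot2=(459,279),pot3=(471,291)).items():
    print(nm,np.nanmedian(P[v-2:v+3,u-2:u+3].reshape(-1,3),0).round(3))
E
python3 fit.py
```

```text
top [ 0.366 -0.105  1.556]
side [ 0.259 -1.189  0.926]
('top',) [449.56409237 335.28861286  -2.99384649] 41.791748046875 [np.float32(208.0)]
('side',) [450.27813118 332.26724389  -7.15553465] 129.13818359375 [np.float32(180.0)]
('top', 'side') [449.61907118 334.65195248  -5.35087774] 174.7421875 [np.float32(208.0), np.float32(180.0)]
plates [0.75  0.142 0.087]
scale [ 0.325 -0.023  0.032]
scaleL [0.317 0.12  0.048]
jar [0.739 0.33  0.185]
shL [ 0.668 -0.158  0.112]
pot1 [ 0.44 -0.47  0.06]
pot2 [ 0.422 -0.515  0.059]
pot3 [ 0.387 -0.548  0.061]
```

```bash
python3 - <<'E'
from fit import *
for n,I,r in(("top",T,(150,220,60,75)),("side",S,(235,155,70,50))):
    k=10; c=cv2.resize(I[r[1]:r[1]+r[3],r[0]:r[0]+r[2]],None,fx=k,fy=k,interpolation=0)
    q=lambda X:np.int32(((proj(n,X)-[r[0],r[1]]+.5)*k))
    for a,col in((-3,(255,0,0)),(-6,(0,255,0))):
        B=box(.4496,.335,np.radians(a),(-.04,-.009,.038),(.04,.009,.062))
        cv2.polylines(c,[cv2.convexHull(q(B))],True,col,1)
        B=box(.4496,.335,np.radians(a),(.046,-.006,.05),(.131,.006,.05))
        cv2.polylines(c,[cv2.convexHull(q(B))],True,col,1)
    cv2.imwrite(f"pics/ov_{n}.png",c)
E
```

```text
(no output)
```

View pics/ov_top.png

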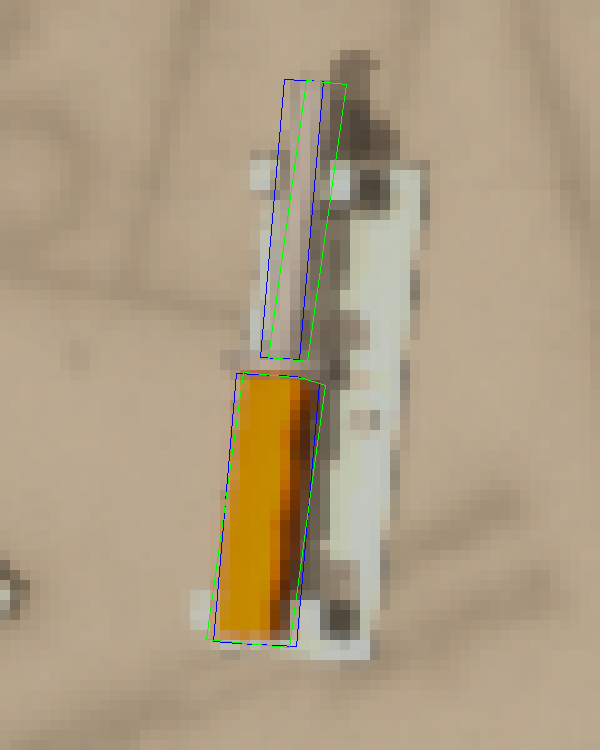

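View pics/ov_side.png

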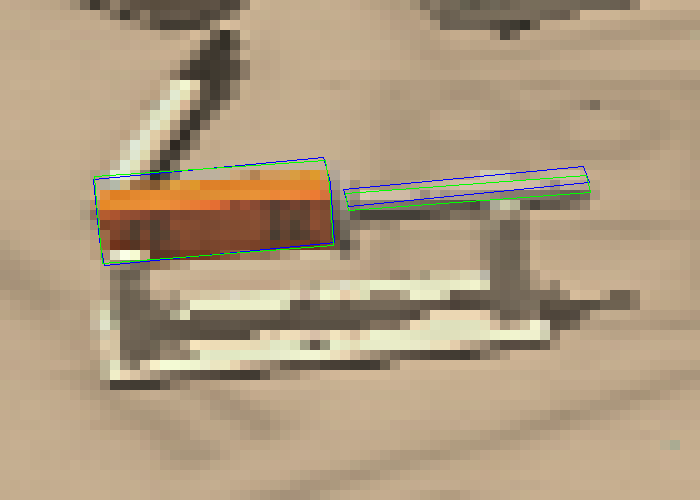

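The pin in the overlay fits yaw -3°, shifted about half a pixel right, so its middle is near (0.4496, 0.3335). Next is the shaker.

```bash
python3 - <<'E'
from fit import *
# rectify onto plane z=.116 and bench-plane variants ; 0.5mm/px. world x up, y left
def rect(n,I,z,x0,x1,y0,y1,s=0.0005):
    i=vision.camera_info(n);R=cv2.Rodrigues(i["rvec"])[0];K=i["intrinsics"];t=i["tvec"]
    H=K@np.column_stack([R[:,0],R[:,1],R[:,2]*z+t])  # (x,y,1)->pix
    A=np.array([[0,-s,x1],[-s,0,y1],[0,0,1.]])  # (col,row)->x,y
    return cv2.warpPerspective(I,H@A,(int((y1-y0)/s),int((x1-x0)/s)),flags=cv2.INTER_CUBIC|cv2.WARP_INVERSE_MAP)
for n,I in(("top",T),("side",S)):
    G=rect(n,I,.116,.53,.83,-.36,-.04)
    cv2.imwrite(f"pics/r_{n}.png",G)
    g=cv2.cvtColor(G,cv2.COLOR_BGR2GRAY);m=(g<110).astype(np.uint8)
    if n=="side":m=(g<110).astype(np.uint8)
    nl,l,st,c=cv2.connectedComponentsWithStats(m)
    k=1+np.argmax(st[1:,4]);print(n,st[k])
    cs=cv2.findContours((l==k).astype(np.uint8),0,2)[0];cc=max(cs,key=cv2.contourArea)
    pts=cc[:,0].astype(float);w=np.column_stack([.83-pts[:,1]*.0005,-.04-pts[:,0]*.0005])
    (cx,cy),sz,an=cv2.minAreaRect(w.astype(np.float32)*1000);print(cx,cy,sz,an)
    b=cv2.boxPoints(((cx,cy),sz,an))/1e3
    for j in range(4):
        p,q=b[j],b[(j+1)%4];L=np.linalg.norm(q-p);d=(q-p)/L;nn=np.array([-d[1],d[0]])
        s=(w-p)@d;e=(w-p)@nn
        sel=(abs(e)<.005)&(s>.1*L)&(s<.9*L)
        vx,vy,x0,y0=cv2.fitLine((w[sel]).astype(np.float32),cv2.DIST_HUBER,0,1e-5,1e-5).ravel();print("edge",round(L,4),np.degrees(np.arctan2(vy,vx)).round(2),x0.round(4),y0.round(4))
E
```

```text
top [  247   127   393   305 80919]
690.248291015625 -273.52899169921875 (203.91587829589844, 107.54444122314453) 75.48893737792969Traceback (most recent call last):
  File "<stdin>", line 23, in <module>
cv2.error: OpenCV(4.12.0) /io/opencv/modules/imgproc/src/linefit.cpp:50: error: (-215:Assertion failed) count > 0 in function 'fitLine2D_wods'
```

View pics/r_top.png

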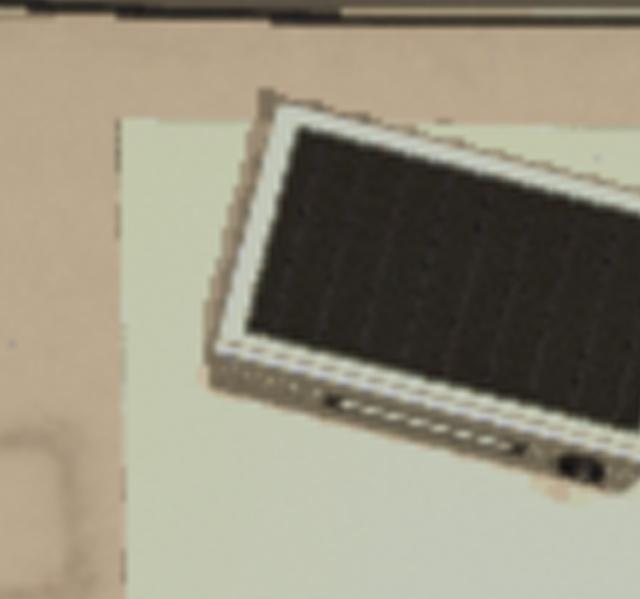

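```bash
cat > sh.py <<'E'
from fit import *
def rect(n,I,z,x0,x1,y0,y1,s=0.0005):
    i=vision.camera_info(n);R=cv2.Rodrigues(i["rvec"])[0];K=i["intrinsics"];t=i["tvec"]
    H=K@np.column_stack([R[:,0],R[:,1],R[:,2]*z+t])
    A=np.array([[0,-s,x1],[-s,0,y1],[0,0,1.]])
    return cv2.warpPerspective(I,H@A,(int((y1-y0)/s),int((x1-x0)/s)),flags=cv2.INTER_CUBIC|cv2.WARP_INVERSE_MAP)
if __name__=="__main__":
  for n,I in(("top",T),("side",S)):
    G=rect(n,I,.116,.53,.83,-.46,-.1)
    cv2.imwrite(f"pics/r_{n}.png",G)
    g=cv2.cvtColor(G,cv2.COLOR_BGR2GRAY);m=(g<(110 if n=="top" else 75)).astype(np.uint8)
    nl,l,st,c=cv2.connectedComponentsWithStats(m)
    k=1+np.argmax(st[1:,4]);print(n,st[k])
    cs=cv2.findContours((l==k).astype(np.uint8),0,1)[0];cc=max(cs,key=cv2.contourArea)
    pts=cc[:,0].astype(float);w=np.column_stack([.83-pts[:,1]*.0005,-.1-pts[:,0]*.0005])
    (cx,cy),sz,an=cv2.minAreaRect(w.astype(np.float32)*1000);print(cx,cy,sz,an)
    b=cv2.boxPoints(((cx,cy),sz,an))/1e3
    for j in range(4):
        p,q=b[j],b[(j+1)%4];L=np.linalg.norm(q-p);d=(q-p)/L;nn=np.array([-d[1],d[0]])
        s=(w-p)@d;e=(w-p)@nn
        sel=(abs(e)<.006)&(s>.1*L)&(s<.9*L)
        vx,vy,x0,y0=cv2.fitLine((w[sel]).astype(np.float32),cv2.DIST_HUBER,0,1e-5,1e-5).ravel();print("edge",round(L,4),np.degrees(np.arctan2(vy,vx)).round(2),x0.round(4),y0.round(4))
E
python3 sh.py
```

```text
top [  127   127   445   305 86730]
690.0769653320312 -274.1795654296875 (205.2672882080078, 107.54095458984375) 75.47752380371094
edge 0.1075 -14.44 0.6645 -0.3727
edge 0.2053 75.46 0.741 -0.2896
edge 0.1075 -14.5 0.7106 -0.1743
edge 0.2053 75.5 0.6391 -0.2608
side [  138   132   447   303 84677]
688.5385131835938 -280.76702880859375 (204.76707458496094, 105.6349105834961) 75.57923126220703
edge 0.1056 -14.83 0.6633 -0.3794
edge 0.2048 75.57 0.7374 -0.2979
edge 0.1056 -13.92 0.709 -0.1813
edge 0.2048 75.54 0.6382 -0.268
```

```bash
python3 -c "
import cv2,numpy as np
cv2.imwrite('pics/rr.png',np.vstack([cv2.resize(cv2.imread(f'pics/r_{n}.png'),None,fx=.5,fy=.5) for n in('top','side')]))"
```

```text
(no output)
```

View pics/r_top.png

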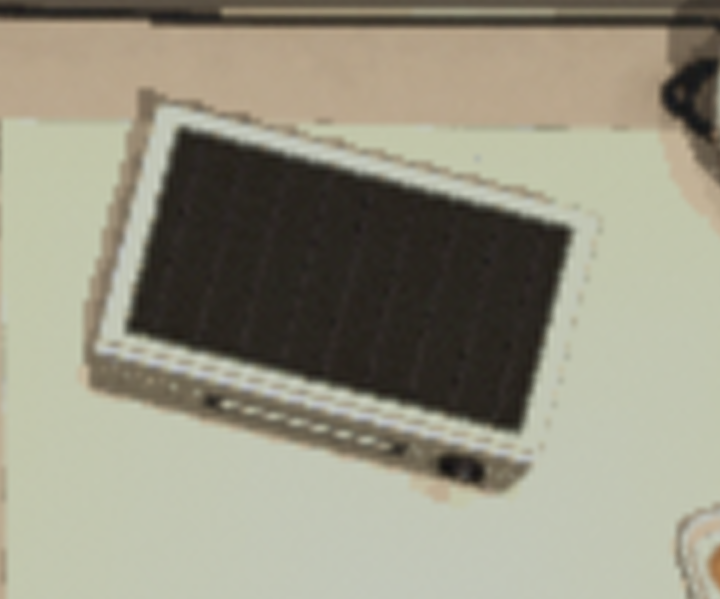

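View pics/r_side.png

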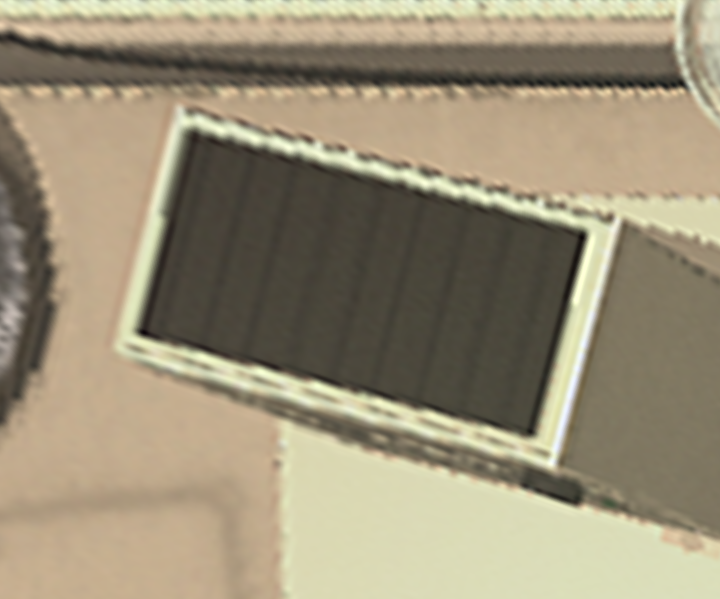

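Two independent measurements agree on the shaker: yaw -14.5°, and slot mouth near (0.6265, -0.2575, 0.065). One comes from the grille centre and the other from the slot ray. Now the grasp.

```bash
cat >> h.py <<'E'
def Rt(yawdeg,flip=1):
    a=np.radians(yawdeg);p=np.array([np.cos(a),np.sin(a),0])*flip;y=np.array([0,0,-1.]);x=np.cross(y,p)
    return np.column_stack([x,y,p])
S0=np.array([.6265,-.2575,.065]);YS=-14.5
n_=np.array([np.cos(np.radians(YS)),np.sin(np.radians(YS)),0]);l_=np.array([-n_[1],n_[0],0])
E
python3 - <<'E'
from h import *
from workcell import *
for nm,p,yw in(("pre",[.4496,.3335,.13],-3),("g",[.4496,.3335,.031],-3),("s",S0-.181*n_+[0,0,.13],YS),("s2",S0-.181*n_-[0,0,.019],YS),("e1",S0-.046*n_+.032*l_-[0,0,.019],YS),("e2",S0-.046*n_-.032*l_-[0,0,.019],YS)):
    for f in(1,-1): 
        q=ik(p,Rt(yw,f)); print(nm,f,None if q is None else np.round(q,1))
arm.move_pose([.4496,.3335,.13],Rt(-3,1));print(status.current_t())
arm.line_to([.4496,.3335,.031],speed=.12);print(status.current_t())
p,d=vision.camera("side");cv2.imwrite("pics/g1s.png",cv2.resize(p[120:240,180:340,::-1],None,fx=5,fy=5))
p,d=vision.camera("top");cv2.imwrite("pics/g1t.png",cv2.resize(p[190:310,110:270,::-1],None,fx=5,fy=5))
print(status.current_wrist_force(),status.current_eef_pos(),status.current_opening())
E
```

```text
pre 1 [ 31.3   4.7  97.7  -0.   77.7 124.3]
pre -1 [ 31.3   4.7  97.7  -0.   77.7 -55.7]
g 1 [ 31.3  11.2 101.7  -0.   67.1 124.3]
g -1 [ 31.3  11.2 101.7  -0.   67.1 -55.7]
s 1 [-31.1  -7.7 102.9  -0.   84.8  73.4]
s -1 [ -31.1   -7.7  102.9   -0.    84.8 -106.6]
s2 1 [-31.1   0.9 111.   -0.   68.1  73.4]
s2 -1 [ -31.1    0.9  111.    -0.    68.1 -106.6]
e1 1 [-24.7  19.7  89.7  -0.   70.6  79.8]
e1 -1 [ -24.7   19.7   89.7   -0.    70.6 -100.2]
e2 1 [-30.4  21.   88.1  -0.   70.9  74.1]
e2 -1 [ -30.4   21.    88.1   -0.    70.9 -105.9]
3.35
4.325
[-0.16161638 -0.49591934 -0.45519455] [0.45048583 0.33404658 0.0322487 ] 1.0008146154901094
```

View pics/g1s.png

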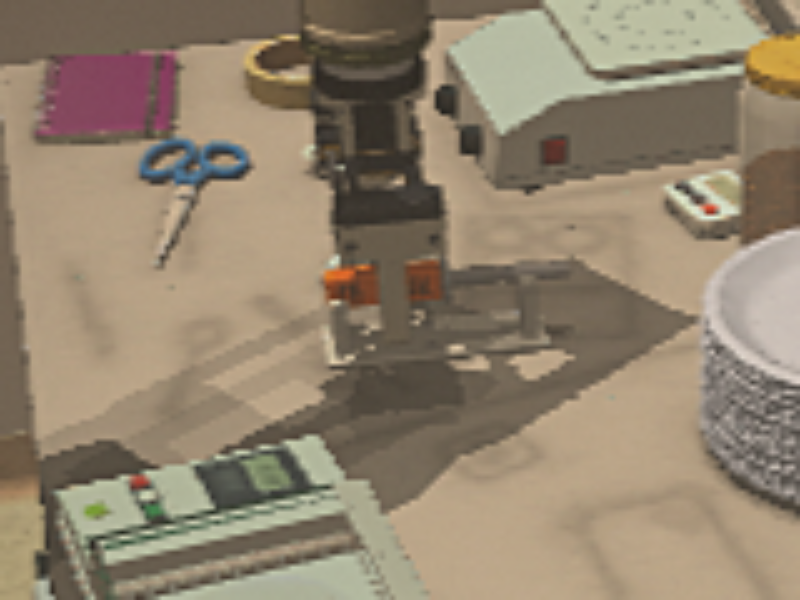

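View pics/g1t.png

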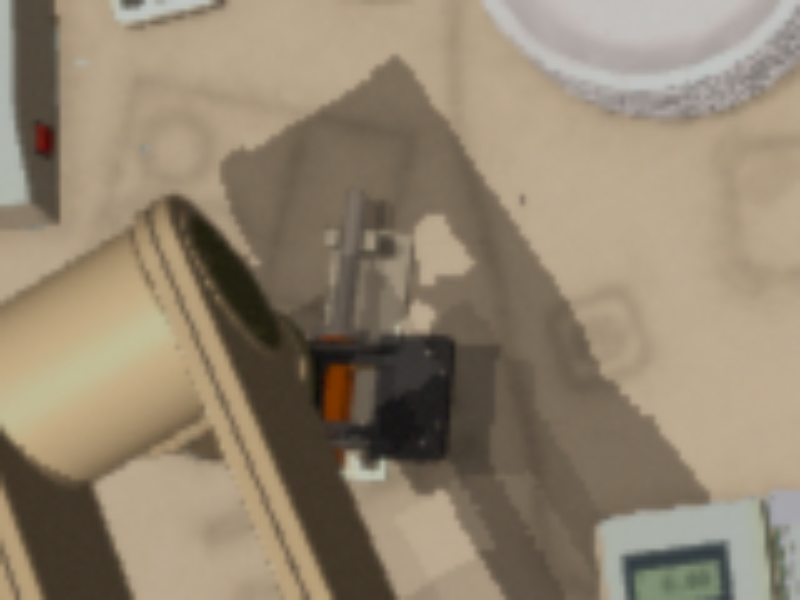

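The fingers straddle the middle of the orange handle, with the pad centred on it in the side view. Grip and lift.

```bash
python3 - <<'E'
from h import *
from workcell import *
print(status.current_t(),status.current_eef_pos())
gripper_to(0.0,45)
print(status.current_t(),status.current_eef_pos(),status.current_wrist_force(),status.current_opening(),status.current_ee_rot().round(4).tolist())
p=status.current_eef_pos()
arm.line_to([.4496,.3335,.181],speed=.15)
print(status.current_t(),status.current_eef_pos(),status.current_wrist_force(),status.current_moment(),status.current_opening())
arm.move_pose(S0-.181*n_+[0,0,.131],Rt(YS))
print(status.current_t(),status.current_eef_pos(),status.current_ee_rot().round(4).tolist(),status.current_wrist_force(),(S0-.181*n_+[0,0,.131]))
for n in("side","top"):
    q,d=vision.camera(n);cv2.imwrite(f"pics/l_{n}.png",q[:,:,::-1])
E
```

```text
4.425 [0.45048583 0.33404658 0.0322487 ]
5.5833 [0.44966672 0.33420264 0.03113982] [-0.02306546  5.6398706  -2.83175862] 0.1911793641007651 [[-0.0524, 0.0004, 0.9986], [-0.9986, 0.0012, -0.0524], [-0.0012, -1.0, 0.0003]]
6.7333 [0.448878   0.33296919 0.17939346] [ 0.59183296 -0.39180567 -1.92772608] [ 0.0798507   0.09110218 -0.00619429] 0.19184691848473323
8.7 [ 0.45161215 -0.21144869  0.1959436 ] [[-0.2493, 0.0001, 0.9684], [-0.9684, 0.0003, -0.2493], [-0.0003, -1.0, -0.0]] [ 0.19572315  0.08945538 -1.16247869] [ 0.45126528 -0.21218122  0.196     ]
```

View pics/l_side.png

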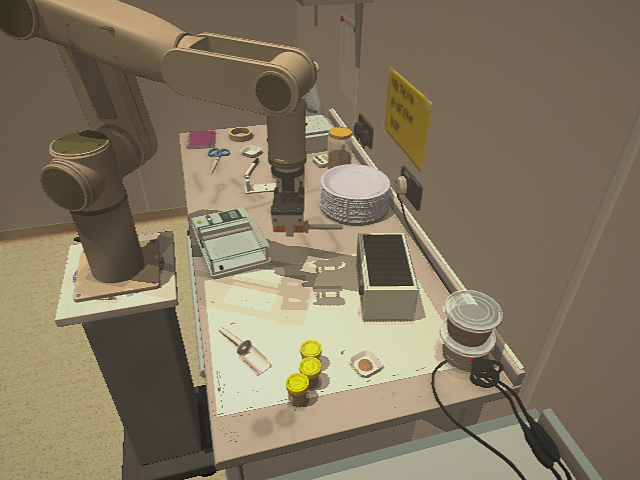

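View pics/l_top.png

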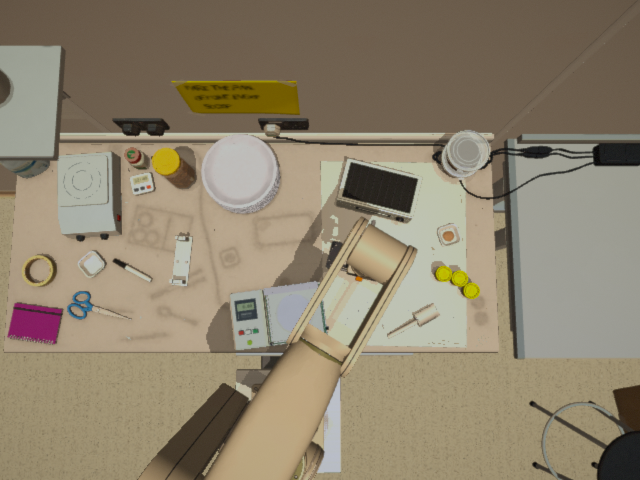

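```bash
cat > ov.py <<'E'
from fit import *
from h import *
def ov(n,img,c,yaw,r,k,out):
    I=cv2.imread(img);C=cv2.resize(I[r[1]:r[1]+r[3],r[0]:r[0]+r[2]],None,fx=k,fy=k,interpolation=0)
    z=c[2]
    for lo,hi in(((-.04,-.009,z-.012),(.04,.009,z+.012)),((.046,-.006,z-.006),(.131,.006,z+.006)),((.04,-.016,z-.016),(.046,.016,z+.016))):
        q=np.int32((proj(n,box(c[0],c[1],np.radians(yaw),lo,hi))-[r[0],r[1]]+.5)*k)
        cv2.polylines(C,[cv2.convexHull(q)],True,(0,255,0),1)
    cv2.imwrite(out,C)
E
python3 -c "
from ov import *
ov('side','pics/l_side.png',(.4516,-.2114,.2148),-14.5,(255,195,100,60),8,'pics/ovl.png')
ov('top','pics/l_top.png',(.4516,-.2114,.2148),-14.5,(320,210,80,80),7,'pics/ovt.png')"
```

```text
(no output)
```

View pics/ovl.png

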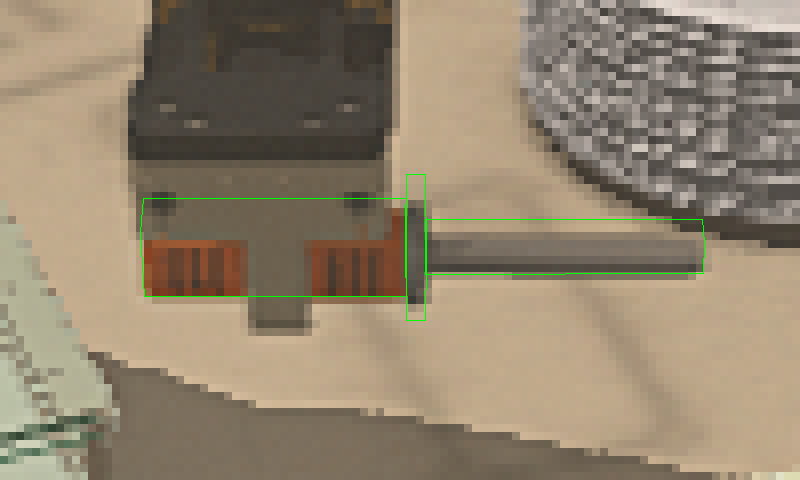

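View pics/ovt.png

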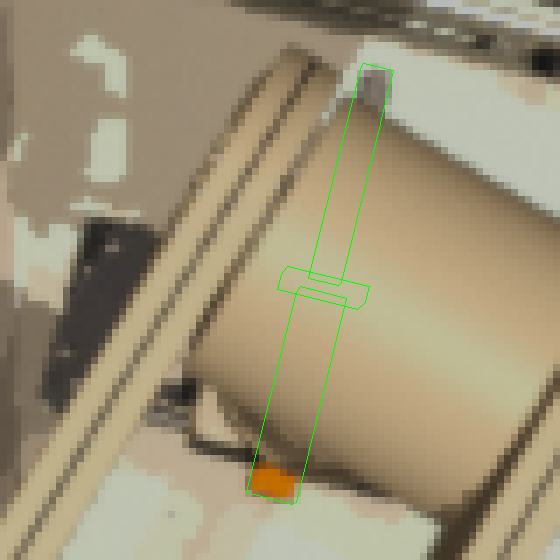

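```bash
python3 - <<'E'
from h import *
from workcell import *
t=S0-.156*n_+[0,0,-.0187]
arm.line_to(t,speed=.15);print(status.current_t(),(status.current_eef_pos()-t).round(5))
arm.pause(.3);e=status.current_eef_pos();print((e-t).round(5),status.current_ee_rot().round(4).tolist())
for i in range(6): print(status.current_wrist_force().round(2),status.current_moment().round(3),status.current_t())
for n in("side","top"):
    q,d=vision.camera(n);cv2.imwrite(f"pics/m_{n}.png",q[:,:,::-1])
np.save("e.npy",e)
from ov import ov
c=e+[0,0,.0189]
ov('side','pics/m_side.png',c,-14.5,(270,235,100,60),8,'pics/ovl2.png')
ov('top','pics/m_top.png',c,-14.5,(320,170,100,80),8,'pics/ovt2.png')
E
```

```text
9.9583 [ 0.00069 -0.0004   0.00105]
[ 0.00036 -0.00025  0.00065] [[-0.2504, 0.001, 0.9681], [-0.9681, -0.0006, -0.2504], [0.0003, -1.0, 0.0011]]
[-0.38  0.76 -1.07] [0.106 0.043 0.008] 10.2583
[-0.38  0.76 -1.07] [0.106 0.043 0.008] 10.2583
[-0.38  0.76 -1.07] [0.106 0.043 0.008] 10.2583
[-0.38  0.76 -1.07] [0.106 0.043 0.008] 10.2583
[-0.38  0.76 -1.07] [0.106 0.043 0.008] 10.2583
[-0.38  0.76 -1.07] [0.106 0.043 0.008] 10.2583
```

View pics/ovl2.png

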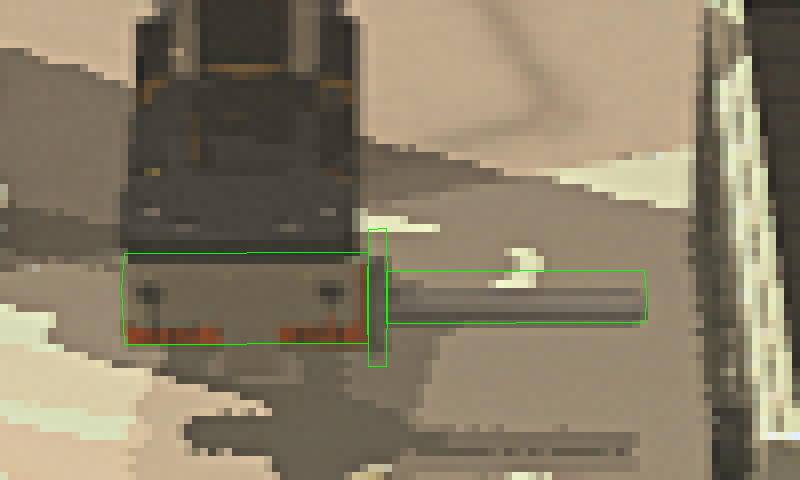

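View pics/ovt2.png

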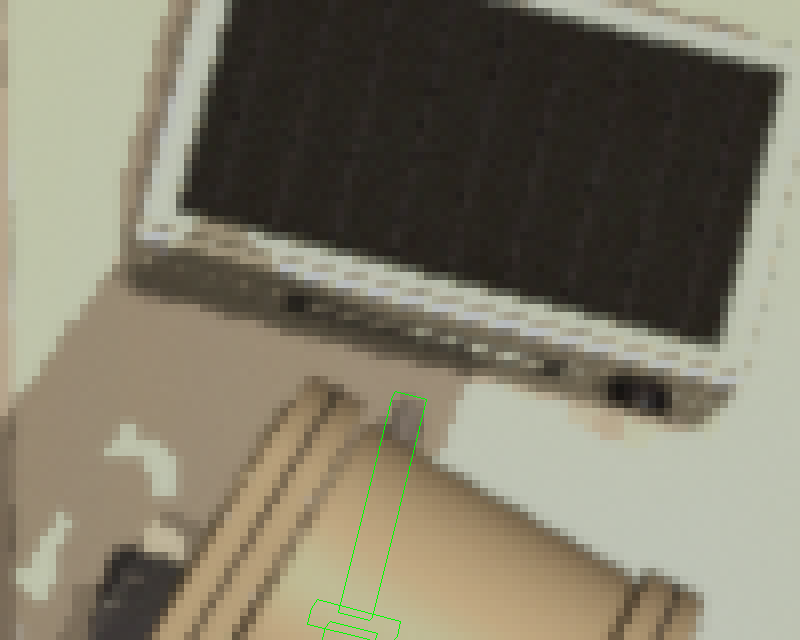

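The pin sits level and in line with its predicted outline, and its axis points at the middle of the slot at (428,334) in the crop. Now I'll insert it near the slot's y=-31 end, watching the force.

```bash
cat >> h.py <<'E'
from workcell import arm,status
R0=Rt(YS)
def tgt(depth,y,dz=0.): return S0+(depth-.131)*n_+y*l_+[0,0,-.0189+dz]
def go(depth,y,sp=.05,dz=-.0003):
    arm.line_to(tgt(depth,y,dz),R0,speed=sp)
def rd():
    F=status.current_wrist_force();e=status.current_eef_pos()-S0-[0,0,-.0189]
    return np.array([F@n_,F@l_,F[2]]),np.array([e@n_+.131,e@l_,e[2]])*1e3
def pr(tag=""):
    F,e=rd();print(tag,"t%.2f"%status.current_t(),"F",F.round(2),"pos",e.round(2));return F,e
E
python3 - <<'E'
from h import *
pr("a")
go(-.02,-.031,.08);pr()
for d in(.005,.02,.035,.05):
    F,e=pr() if 0 else (None,None)
    go(d,-.031,.05);F,e=pr(d)
    if abs(F[1])>6 or abs(F[2]+1.1)>6 or F[0]<-6: print("STOP");break
arm.pause(.2);pr("settled")
E
```

```text
a t10.36 F [ 0.04  0.28 -2.02] pos [-24.85  -0.08   0.5 ]
 t10.90 F [-0.35  0.29 -1.7 ] pos [-20.1  -31.51  -0.43]
0.005 t11.55 F [ 0.11 -0.15 -1.3 ] pos [  4.97 -30.85  -0.49]
0.02 t12.00 F [-0.2  -0.21 -1.98] pos [ 20.23 -30.99  -0.33]
0.035 t12.45 F [ 0.03 -0.13 -1.1 ] pos [ 35.21 -30.99  -0.34]
0.05 t12.90 F [-0.42 -0.22 -1.51] pos [ 50.25 -30.96  -0.36]
settled t13.10 F [ 0.4   0.39 -1.32] pos [ 49.82 -31.    -0.4 ]
```

```bash
python3 - <<'E'
from h import *
for d in(.058,.062,.065,.068):
    go(d,-.031,.04); F,e=pr(d)
    if F[0]<-8: break
arm.pause(.1);pr();arm.pause(.1);pr()
E
```

```text
0.058 t13.45 F [-0.64 -0.56 -1.08] pos [ 58.33 -31.02  -0.23]
0.062 t13.70 F [-0.15  0.28 -1.88] pos [ 62.02 -30.87  -0.45]
0.065 t13.95 F [-1.23  0.34 -1.3 ] pos [ 64.86 -30.86  -0.49]
0.068 t14.20 F [-2.14  1.77 -2.05] pos [ 67.77 -30.87  -0.55]
 t14.30 F [-3.07  1.05 -1.4 ] pos [ 67.77 -30.9   -0.5 ]
 t14.40 F [-1.5   0.71 -0.66] pos [ 67.74 -30.93  -0.47]
```

```bash
cat >> h.py <<'E'
def avg(k=3,dt=.03):
    A=[]
    for _ in range(k): arm.pause(dt);A.append(rd()[0])
    return np.mean(A,0)
E
python3 - <<'E'
from h import *
D=.070
go(D,-.031,.04);print(avg().round(2))
for y in np.arange(-.029,.0321,.002):
    go(D,y,.03);F=avg();e=rd()[1];print("t%.2f"%status.current_t(),(y*1e3).round(1),F.round(2),e.round(2))
    if F[0]>-1.5 or abs(F[1])>4.5 or F[0]<-7:break
E
```

```text
[-3.09  1.44 -1.74]
t15.10 -29.0 [-0.13  1.24 -2.29] [ 70.61 -29.09   0.11]
```

Axial force fell from 3.1 N to about 0 at y=-29, so that's a likely hole. I'll verify by stepping sideways and probing.

```bash
python3 - <<'E'
from h import *
D=.070
for y in (-.0285,-.028,-.0275,-.027):
    go(D,y,.02);F=avg(4);print("t%.2f"%status.current_t(),y,F.round(2),rd()[1].round(2))
    if abs(F[1])>3: break
E
```

```text
t15.48 -0.0285 [ 0.    0.31 -1.1 ] [ 70.12 -28.63  -0.17]
t15.87 -0.028 [-0.29  0.21 -1.21] [ 69.96 -28.01  -0.35]
t16.25 -0.0275 [-0.68 -0.27 -1.32] [ 70.02 -27.49  -0.3 ]
t16.63 -0.027 [ 0.13  0.19 -1.2 ] [ 70.   -27.    -0.31]
```

It is free from -28.5 to -27, with light contact at -29, so the hole centre is at about -27.5. Pushing home in steps.

```bash
python3 - <<'E'
from h import *
y=-.0274
for d in (.073,.076,.079,.082,.084,.085,.086,.087,.088,.089):
    go(d,y,.03);F=avg(2);print("t%.2f"%status.current_t(),d,F.round(2),rd()[1].round(2))
    if F[0]<-5 or abs(F[1])>4: print("stop");break
E
```

```text
t16.95 0.073 [ 0.49 -0.4  -1.61] [ 73.11 -27.44  -0.3 ]
t17.27 0.076 [-0.72 -0.28 -0.74] [ 76.04 -27.4   -0.34]
t17.58 0.079 [ 0.07 -0.07 -1.28] [ 79.07 -27.41  -0.3 ]
t17.90 0.082 [-0.11 -0.05 -1.34] [ 82.06 -27.39  -0.31]
t18.22 0.084 [-0.39  0.12 -1.25] [ 84.03 -27.38  -0.31]
t18.53 0.085 [-0.12  0.44 -1.25] [ 85.   -27.4   -0.32]
t18.85 0.086 [-1.48  0.19 -1.26] [ 85.8 -27.4  -0.4]
t19.17 0.087 [-6.82 -0.39  2.04] [ 85.84 -27.41  -0.59]
stop
```

The collar meets the front at 85.8 mm with 6.8 N. I'll ease off, lower the shank onto the slot floor by feel, then let go.

```bash
python3 - <<'E'
from h import *
y=-.0274
go(.0861,y,.03);F0=avg(3);print(F0.round(2),rd()[1].round(2))
for dz in(-.001,-.0018,-.0024,-.0028,-.0032,-.0036,-.0040):
    go(.0860,y,.02,dz);F=avg(3);print("t%.2f"%status.current_t(),dz,F.round(2),rd()[1].round(2))
    if F[2]>1.0: break
for n in("side","top"):
    import workcell
    q,d=workcell.vision.camera(n);cv2.imwrite(f"pics/h_{n}.png",q[:,:,::-1])
from ov import ov
c=status.current_eef_pos()+[0,0,.0189]
ov('side','pics/h_side.png',c,-14.5,(300,215,100,75),8,'pics/ovh.png')
E
```

```text
[-3.04 -0.34 -0.8 ] [ 85.83 -27.41  -0.45]
t19.87 -0.001 [-4.54 -1.03  0.64] [ 85.85 -27.39  -1.08]
t20.22 -0.0018 [-4.86 -0.23  0.73] [ 85.86 -27.41  -1.83]
t20.57 -0.0024 [-5.26 -0.44  1.14] [ 85.85 -27.42  -2.43]
```

View pics/ovh.png

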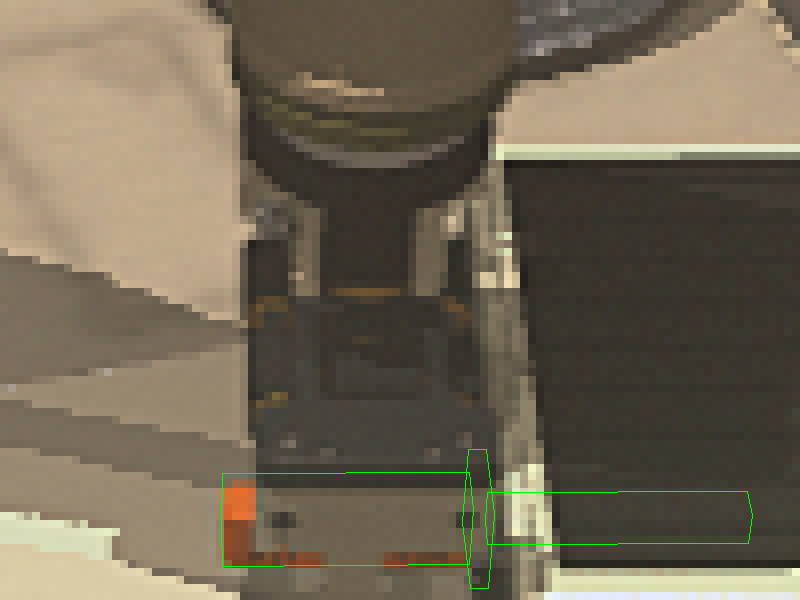

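```bash
python3 - <<'E'
from h import *
y=-.0274
go(.0857,y,.02,-.0024);print(avg(3).round(2),rd()[1].round(2))
for dz in(-.0028,-.0032,-.0036,-.004):
    go(.0857,y,.02,dz);F=avg(3);print("t%.2f"%status.current_t(),dz,F.round(2),rd()[1].round(2))
    if F[2]>1.5: break
E
```

```text
[-3.03 -0.31 -0.19] [ 85.86 -27.43  -2.34]
t21.37 -0.0028 [-2.82  0.43  0.68] [ 85.87 -27.41  -2.7 ]
t21.72 -0.0032 [-2.79 -0.41  0.55] [ 85.82 -27.41  -3.11]
t22.07 -0.0036 [-3.7  -0.06  3.15] [ 85.8  -27.42  -3.36]
```

The shank is resting on the slot floor. Release and look.

```bash
python3 - <<'E'
from h import *
from workcell import *
go(.0858,-.0274,.02,-.0033);pr()
gripper_to(0.35);pr("open");print(status.current_opening())
e=status.current_eef_pos()
arm.line_to(e+[0,0,.14],speed=.15);pr("up")
arm.line_to(status.current_eef_pos()-.12*n_+[0,0,.05],speed=.25);pr()
for n in("side","top"):
    q,d=vision.camera(n);cv2.imwrite(f"pics/z_{n}.png",q[:,:,::-1])
from ov import ov
c=e+[0,0,.0189]
ov('side','pics/z_side.png',c,-14.5,(300,215,100,75),8,'pics/ovz.png')
ov('top','pics/z_top.png',c,-14.5,(330,160,100,75),8,'pics/ovzt.png')
E
```

```text
t22.32 F [-4.03 -0.46  2.59] pos [ 85.81 -27.42  -3.34]
open t22.82 F [ 0.13  0.54 -0.03] pos [ 85.9  -27.37  -3.31]
0.34661588436273166
up t23.90 F [ 0.47  0.33 -0.68] pos [ 85.15 -27.18 135.24]
 t24.57 F [-0.02 -0.35 -0.2 ] pos [-34.58 -27.15 184.58]
```

View pics/ovz.png

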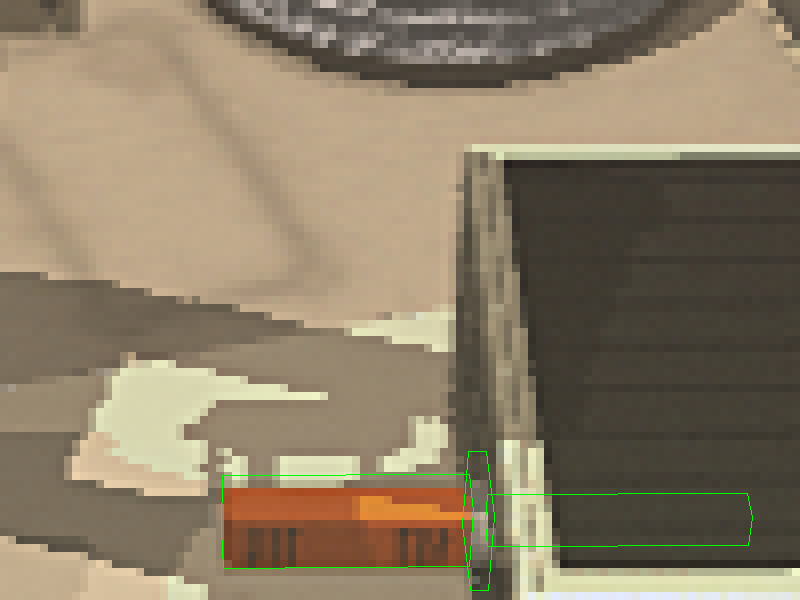

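View pics/z_top.png

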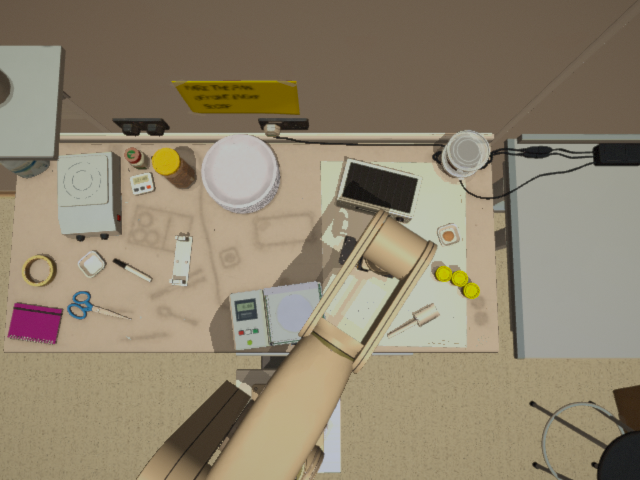

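View pics/z_side.png

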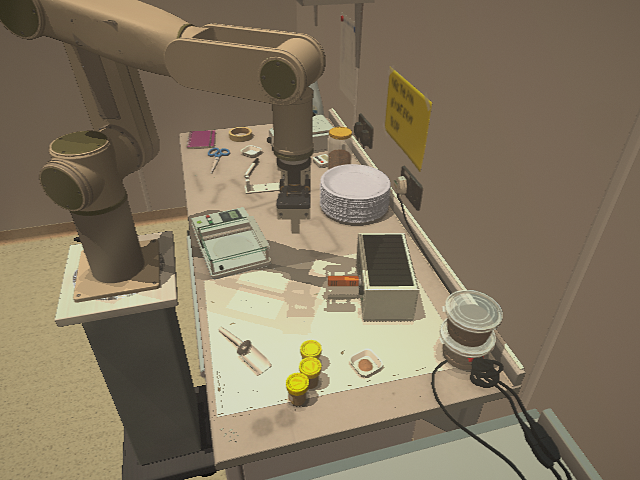

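The side picture shows the handle level at (345,281), within its predicted outline, with the collar against the front. The pots have not moved and the gripper is clear, so I'm handing in.

```bash
python3 - <<'E'
from workcell import *
arm.pause(.3);print(status.current_t(),status.current_dq().round(2) if hasattr(status.current_dq(),'round') else status.current_dq());finish_job()
E
```

```text
24.9667 [-0.13 -0.48  0.16 -0.11  0.01 -0.03]
the job is handed in; nothing more can be done
```

The locking pin is fully home in the shaker with its collar on the front. I let go of it there and handed the job in at about 25 s of the 51 s limit.

- **Finding the hole:** I put the nose through the slot at y = -31 mm and pressed the plate gently, at about 3 N. The axial force fell to zero 2 mm further along, and I took the hole centre to be about y = -27.4 mm.
- **Pushing home:** The pin went in with almost no resistance to 85.8 mm, where it stopped hard against the collar. That is past the 75 mm limit for a nose that has missed the hole. The highest force I read was about 7 N.
- **Letting go:** I lowered the shank about 3 mm onto the slot floor by feel before opening the gripper, so the pin did not drop.
- **Last checks:** The side picture shows the handle level and in line with its predicted outline, and the collar at the front. The pots stand where they were and the gripper is clear, with wrist force near zero.
- **Disagreements:** The side camera placed things about 1–2 mm off from the top camera. Plate and collar contact came 1–2 mm deeper than my visual estimate of the front, which is within calibration error. In the final top picture the arm hid the pin, so the last check of squareness rests on the side view and the force readings.

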